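# Chock the wire reel on the sloping wiring board and free the folding rule

## Task

The full wire reel on the sloping wiring board is only kept from rolling down by my yellow folding rule, jammed under its far flange. Slide the rubber chock, toe first and flat on the board, under the low side of the other flange and push it uphill until the reel has rolled back against the grey wiring duct and is wedged tight there: lean on the chock firmly, with about 15 newtons, for a moment, but do not ram it, because much over 20 newtons cracks the flange. Then slide the rule out and put it flat in the blue tray, the reel staying tight between chock and duct; do not disturb the junction box, the multimeter or the tape.

Things in the scene. Friction and masses are not known exactly. Their poses are not given: they have to be found in the camera images.
- board: Fixed white board, 350 x 490 mm, sloping 5 degrees. Origin on its face, 340 mm above the low edge, 160 mm from the left edge; +y uphill along the face, +x across (away from the robot), +z off the face. Across it, along x, runs a grey duct 60 mm high; its downhill face, the reel's stop, is at y = 0 give or take 5 mm: this differs and is not measured, so feel for it. Below it the face is bare.
- reel_center (a point): Centre of the wire reel: two black flanges 120 mm across, 8 mm thick, centred 36 mm either side of this point; winding 102 mm across; 1 to 1.5 kg. Stands on both rims, axis along the board's x, centre 60 mm off its face, the +x flange against the rule, 5 to 20 mm short of the duct. Rolls freely: moving chock and reel uphill takes well under 10 N till it meets the duct and stops dead.
- chock_grip (a point): Black rubber chock, 115 mm long (its y), 40 wide (its x), 45 high, 0.19 kg, flat on the board below the reel, turned up to 0.5 rad. +y points to the 4 mm toe; a 70 mm ramp climbs to the 45 mm flat tail (yellow patch). This point: middle of the tail, 22.5 mm above the underside, 92.5 behind the toe. Ramp touching a flange: it is 116 mm downhill of reel_center. Pressed home it holds by friction.
- rule_center (a point): Middle of the yellow folding rule, folded: a bar 235 mm long (its x), 28 wide (its y), 14 thick, 0.13 kg, flat on the board across the slope. One end reaches about 20 mm in under the +x flange of the reel, whose rim overhangs it (so do not lift it straight up); the rest sticks out beside the reel, free to grasp, its other end beyond the board's edge.
- tray: Blue open tool tray, empty, fixed on the bench: 290 mm (its x) x 130 mm (its y) outside, 35 mm high, walls and floor 4 mm thick. Origin at the centre of its underside, z up.
- junction_box: White square junction box, 75 x 75 x 38 mm, loose on the lower far corner of the board; origin at the centre of its underside. To be left alone.
- multimeter: Red multimeter, 145 x 72 x 45 mm, loose on the bench; origin at the centre of its underside. To be left alone.
- tape: Red roll of tape, 64 mm across, 19 mm high, loose on the bench; origin at the centre of its underside. To be left alone.
There are look-alikes about, which are no part of the job. What is shaped like the part that bears chock_grip but purple is not meant. Leave any green look-alike of the part that bears rule_center alone.

How it is judged:
By the outcome, as a careful person would: the job done as asked, in the order asked, and still so for the second after the job is handed in, with the robot touching nothing.
It also fails if it takes over 61 s, if anything falls off the work surface, if the arm or the gripper's body presses on something with over 40 N, if the wrist force passes 120 N, or if a joint passes its speed limit or range.

## Robot

A 6-joint arm with a two-finger parallel gripper is mounted at the origin on the work surface. World frame = base frame: x ahead of the robot, y to its left, z up, the work surface at z = 0. Lengths are in m, angles in rad, forces in N, time in s.
With the tool pointing down it reaches from about 0.3 to 0.85 m from the base axis. Payload 5.4 kg.
Tool frame: the origin (TCP) lies on the centre line of the jaws, within the pads' length; the fingertips stand 22 mm ahead of it and the grasp point (between the pads) lies 3 mm ahead of it; z points along the fingers, y is the line along which they close (so a half turn about z gives the same grasp; the last joint's range is limited). The gripper opens to 85 mm and grips with 20 to 120 N. Pads are 22 mm wide; open, the fingers measure 114 mm over their backs; the gripper's body (76 mm by 85 mm) begins 54 mm behind the grasp point. The pads swing forward as they close: fully open they stand 13 mm farther back than shut.
Start: joints at [-1.445, 0.158, 1.597, -0, 1.386, -0.21], TCP at [0.189, -0.543, 0.253] pointing down, gripper open.
Joint ranges: [-2.91, 2.91], [-0.94, 2.29], [0.18, 2.7], [-1.29, 4.43], [0.17, 2.64], [-3, 3]. Speed limits (rad/s): [2.57, 2.57, 3.14, 3.14, 3.14, 3.14].

## Interface

Orientations are given as a rotation vector (axis times angle).
In Python, from cell import robot, grab_frame gives the robot as it stands.
- The arm moves only by the tool carry_out, never from a script. Its argument "moves" is a list of rows, each a list of 7 numbers: the shift along the tool's x, y, z normalised to -1 to 1, where 1 is 0.05 m, then the turn, a rotation vector about the tool's x, y, z normalised to -1 to 1, where 1 is 0.15 rad, then the closure, from 0 (fully open) to 1 (shut). A call has 1 to 5 rows; each row shifts and turns the commanded pose from where the row before left it, along the tool's axes as they then stand; what a row does not reach is not made up. A row lasts 1/10 s, in which the tool goes at most 50 mm and 8.59 degrees, less where a joint would pass 70% of its speed; a pose out of reach is approached as far as the arm can. A call with a number of a shift or a turn outside -1 to 1 is refused whole. A call with a gripper value outside its range is refused whole. The fingers move at their own pace and stop on an object; the grip force is fixed at half the most. Time passes only in rows, so rows that do not move let the fingers close. It gives the time, the measured TCP pose, the force, the opening and the grip force at its end, in the units of the state.
- robot.get_obs(): the state, without advancing time (a new reading comes with each control period).
- grab_frame(name): name is "scene" or "top" or "wrist"; returns a dict with "frame" (420x560x3 uint8, red, green, blue), "intrinsics" (3x3 intrinsics, pixels), "extrinsics" (4x4, takes a point from world to camera coordinates). Camera axes: x right, y down, z forward; pixel columns grow to the right and rows downward; lengths in m; the calibration is good to about 2 mm. A picture is of the moment at which its call begins. There is no depth.
- robot.job_done(): hands the job in; it is judged then, once.
The state is a dict: "t": time; "joint_positions": joint angles; "joint_velocities": joint speeds; "joint_efforts": joint torques, N m; "ee_pos": TCP position; "orientation": TCP orientation; "ft_force": force on the tool from outside, world axes, zero at the start; "wrist_torque": the same for the moment, N m; "finger_gap": finger opening in m; "gripper_force": force on a finger pad.
Only numpy, scipy, OpenCV 4.12 (cv2) and the standard library are available. Lean on these libraries where they do the work, as an engineer would, in place of code of your own. Each camera call takes 0.05 s, during which the arm holds its last target. There are 200 camera calls.

## Working session

There is one attempt and no reset: what is moved stays moved. The work goes in short steps, Python scripts to look and compute and a tool call to move; the robot and the scene stay as the last step left them, time stands still between calls to the robot, and variables do not carry over. Pictures are saved under pics/ and viewed, at most 11 in all, crops included, and the job is handed in when it is done.

Besides the shell and the picture viewer there is one more tool, called after "Emit:" as name(argument=value, ...) on one line, values as JSON. carry_out: Moves the arm, as the interface text tells. Scaled input: -1 to 1 covers 0.05 m each way for a shift and 0.15 rad each way for a turn. Its arguments: {"type":"object","properties":{"moves":{"type":"array","items":{"type":"array","items":{"type":"number"}}}},"required":["moves"]}

```bash
mkdir -p pics; ls; cat > h.py <<'E'
import numpy as np, cv2
from cell import robot, grab_frame
from scipy.spatial.transform import Rotation as R
def snap(n,f=None):
    d=grab_frame(n)
    if f: cv2.imwrite('pics/'+f,cv2.cvtColor(d['frame'],cv2.COLOR_RGB2BGR))
    return d
def ray(d,uv):
    E=d['extrinsics'];K=d['intrinsics'];r=E[:3,:3].T@np.linalg.solve(K,[uv[0],uv[1],1.]);return -E[:3,:3].T@E[:3,3],r/np.linalg.norm(r)
def plane(d,uv,p0,n):
    o,r=ray(d,uv);return o+r*(np.dot(np.array(p0)-o,n)/np.dot(r,n))
def tri(d1,u1,d2,u2):
    o1,r1=ray(d1,u1);o2,r2=ray(d2,u2);s=np.linalg.lstsq(np.c_[r1,-r2],o2-o1,rcond=None)[0]
    a,b=o1+s[0]*r1,o2+s[1]*r2;return (a+b)/2,np.linalg.norm(a-b)
def proj(d,p):
    q=d['intrinsics']@(d['extrinsics']@np.r_[p,1])[:3];return q[:2]/q[2]
E
python3 - <<'E'
from h import *
import pickle
np.set_printoptions(precision=3,suppress=True)
D={n:snap(n,n+'0.png') for n in('scene','top','wrist')}
pickle.dump(D,open('D0.pkl','wb'))
for n in D: print(n,D[n]['intrinsics'][0,0],ray(D[n],(280,210)))
print(robot.get_obs())
E
```

```text
pics
scene 420.8452892495635 (array([0.906, 0.673, 1.172]), array([-0.317, -0.547, -0.774]))
top 538.7941391767112 (array([ 0.391, -0.08 ,  1.708]), array([ 0.04 , -0.008, -0.999]))
wrist 315.3200144324109 (array([ 0.262, -0.518,  0.373]), array([-0.269, -0.099, -0.958]))
{'t': 0.15, 'joint_positions': array([-1.445,  0.159,  1.598,  0.   ,  1.386, -0.21 ]), 'joint_velocities': array([-0.   , -0.003, -0.003,  0.002,  0.   , -0.001]), 'joint_efforts': array([ -0.   , -39.638, -33.178,  -0.   ,   0.005,  -0.   ]), 'ee_pos': array([ 0.189, -0.542,  0.253]), 'orientation': array([-3.096, -0.525, -0.   ]), 'ft_force': array([0.379, 0.419, 0.759]), 'wrist_torque': array([-0.045,  0.031, -0.011]), 'gripper_force': 0.0, 'finger_gap': 0.08536394666678518}
```

View pics/scene0.png

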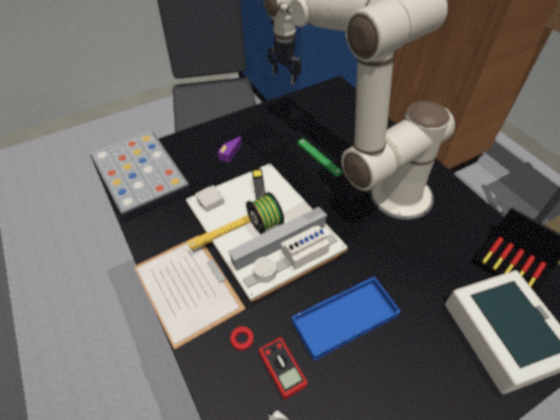

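View pics/top0.png

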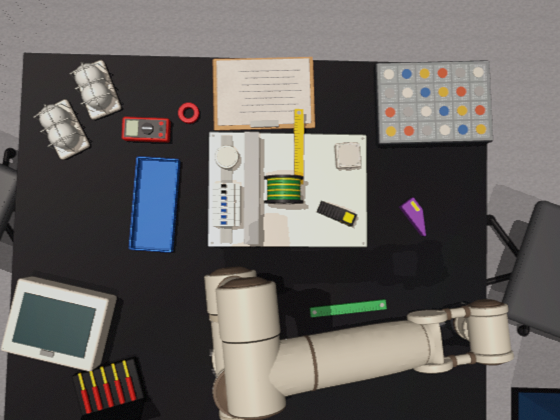

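The top view has the robot below and the board sloping down to the right. The reel is at about (284,189), the chock at (337,214) with its yellow tail at (349,217), the rule at (298,145), the tray at (155,205) and the box at (347,155). Next I'll measure these with masks.

```bash
python3 - <<'E'
from h import *
import pickle
np.set_printoptions(precision=4,suppress=True)
D=pickle.load(open('D0.pkl','rb'))
def blobs(d,lo,hi,amin=25):
    m=cv2.inRange(cv2.cvtColor(d['frame'],cv2.COLOR_RGB2HSV),lo,hi)
    n,l,s,c=cv2.connectedComponentsWithStats(m)
    return [(s[i,4],c[i].round(1),s[i,:4],[np.round(q,1) for q in cv2.minAreaRect(np.argwhere(l==i)[:,::-1].astype(np.float32))]) for i in range(1,n) if s[i,4]>=amin]
for n in('top','scene'):
    for nm,lo,hi in(('yellow',(20,120,120),(32,255,255)),('blue',(100,150,60),(125,255,255)),('white',(0,0,185),(180,40,255))):
        for b in blobs(D[n],lo,hi,25 if nm=='yellow' else 800): print(n,nm,*b)
for n,(x0,y0,w,h) in {'top':(200,100,180,150),'scene':(175,150,190,150)}.items():
    f=cv2.cvtColor(D[n]['frame'],cv2.COLOR_RGB2BGR)[y0:y0+h,x0:x0+w]
    cv2.imwrite(f'pics/c_{n}.png',cv2.resize(f,None,fx=4,fy=4,interpolation=cv2.INTER_CUBIC))
E
```

```text
top yellow 69 [424.  73.] [420  69   9   9] [array([424.,  73.]), array([8., 8.]), np.float64(90.0)]
top yellow 72 [442.9  91.5] [439  87   9  10] [array([443. ,  91.5]), array([9., 8.]), np.float64(90.0)]
top yellow 71 [461.6 110. ] [457 106  10   9] [array([461.5, 110. ]), array([8., 9.]), np.float64(90.0)]
top yellow 606 [298.6 142. ] [294 109  10  67] [array([298.5, 142. ]), array([66.,  9.]), np.float64(90.0)]
top yellow 73 [480.4 128.7] [476 124  10  10] [array([480.8, 128.8]), array([9.2, 8.5]), np.float64(45.0)]
top yellow 73 [390.4 130.9] [386 126  10  10] [array([390.4, 130.8]), array([8.9, 8.9]), np.float64(63.4)]
top yellow 41 [282.6 178.5] [267 178  32   2] [array([282.5, 178.5]), array([31.,  1.]), np.float64(-0.0)]
top yellow 34 [281.8 184.1] [267 184  32   2] [array([282.5, 184.5]), array([31.,  1.]), np.float64(-0.0)]
top yellow 45 [282.  189.5] [267 189  33   2] [array([283. , 189.5]), array([32.,  1.]), np.float64(-0.0)]
top yellow 31 [283. 195.] [268 195  31   1] [array([283., 195.]), array([30.,  0.]), np.float64(180.0)]
top yellow 32 [414.7 205.9] [411 202   8  
[... 2671 characters left out ...]
, 85.]), np.float64(90.0)]
scene white 1414 [397.2 145.2] [362 121  67  54] [array([393.8, 144.8]), array([30.1, 64.6]), np.float64(56.7)]
scene white 1194 [284.3 194.7] [262 165  49  60] [array([283., 191.]), array([62.7, 29.2]), np.float64(59.3)]
scene white 2093 [223.8 201.8] [187 173  68  59] [array([225.7, 201.6]), array([39.4, 69. ]), np.float64(65.4)]
scene white 2594 [267.8 258. ] [214 223 132  76] [array([279.4, 243.9]), array([ 69.2, 113.9]), np.float64(62.0)]
scene white 5561 [185.7 291.5] [138 245 100  98] [array([188.1, 289.2]), array([83.6, 73.3]), np.float64(63.4)]
scene white 2699 [508.4 328. ] [455 271 105 113] [array([516.1, 322.9]), array([121.5,  69.1]), np.float64(56.3)]
```

View pics/c_top.png

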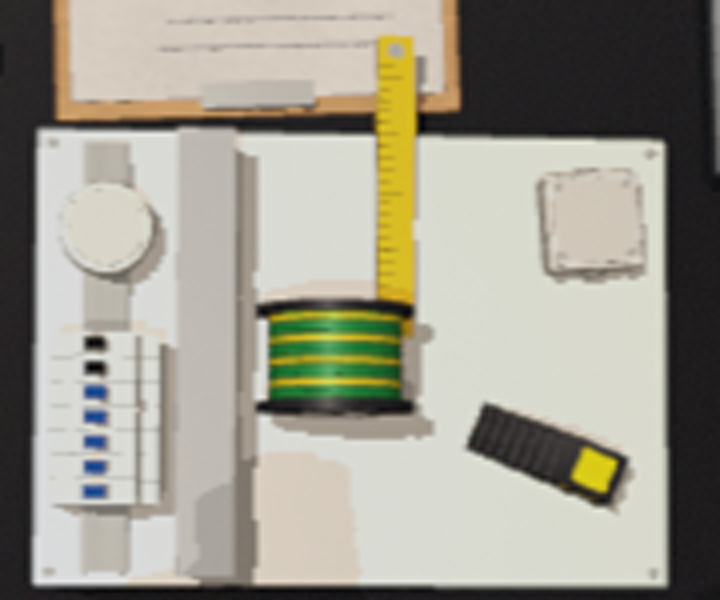

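View pics/c_scene.png

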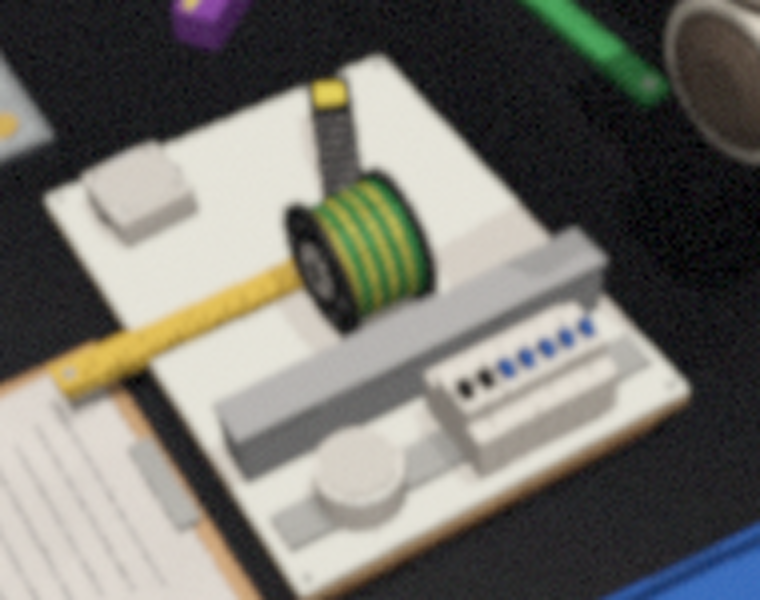

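```bash
cat > m.py <<'E'
from h import *
import pickle
np.set_printoptions(precision=4,suppress=True)
D=pickle.load(open('D0.pkl','rb'));T,S=D['top'],D['scene']
t=lambda x,y:((x+.5)/4-.5+200,(y+.5)/4-.5+100)
s=lambda x,y:((x+.5)/4-.5+175,(y+.5)/4-.5+150)
c=[tri(T,t(*a),S,s(*b)) for a,b in(((666,142),(45,200)),((667,587),(380,55)),((33,586),(690,390)),((38,129),(303,598)))]
C=np.array([q[0] for q in c])
ex=(C[0]+C[3]-C[1]-C[2]);ey=(C[2]+C[3]-C[0]-C[1]);ex/=np.linalg.norm(ex)
n=np.cross(ex,ey);n/=np.linalg.norm(n);ey=np.cross(n,ex)
B=np.c_[ex,ey,n]
O=C.mean(0)+B@[160-175,340-245,0]/1000 if 0 else C.mean(0)+B@np.array([-.015,.095,0])
b=lambda p:B.T@(p-O)
E
python3 - <<'E'
from m import *
print(C,[q[1] for q in c]); print('sides',[np.linalg.norm(C[i]-C[i-1]) for i in range(4)])
print('B',B,'O',O,'slope',np.degrees(np.arccos(n[2])), 'yaw',np.arctan2(ex[1],ex[0]),np.degrees(np.arcsin(ey[2])),np.degrees(np.arcsin(ex[2])))
for nm,a,d in(('patch',(348,217),(256.8,173)),('rivet',t(397,50),s(70,374)),('ductNear bottom/top corner',t(236,130),s(228,437))):
    p,e=tri(T,a,S,d);print(nm,p,e,b(p))
# rule axis on top view: ends
for u in((298.5,109),(298.5,175),(294,142),(303.5,142)): print('rule top',b(plane(T,u,O+.014*n,n)))
# chock outline in top view: black on board
f=cv2.cvtColor(T['frame'],cv2.COLOR_RGB2HSV);m=np.zeros(f.shape[:2],np.uint8);m[195:232,310:362]=(f[195:232,310:362,2]<110)
ys=cv2.inRange(f,(20,120,120),(32,255,255));m[195:232,310:362]|=(ys[195:232,310:362]>0)
r=cv2.minAreaRect(np.argwhere(m)[:,::-1].astype(np.float32));print(r)
for q in cv2.boxPoints(r): print('chock box',[b(plane(T,q,O+h*n,n)) for h in(.004,.045)])
# reel: winding edges/flanges in top view
for q in((257,308),(412,308),(258,406),(413,406)): print('flange top-view edge at axis height',b(plane(T,t(*q),O+.06*n,n)))
m=cv2.inRange(cv2.cvtColor(T['frame'],cv2.COLOR_RGB2HSV),(100,150,60),(125,255,255));m[:,:120]=0;m[:,190:]=0;m[260:]=0
r=cv2.minAreaRect(np.argwhere(m)[:,::-1].astype(np.float32));
for q in cv2.boxPoints(r): print('tray',plane(T,q,[0,0,.035],[0,0,1]))
print('tray c',plane(T,r[0],[0,0,.035],[0,0,1]))
m=cv2.inRange(cv2.cvtColor(S['frame'],cv2.COLOR_RGB2HSV),(100,150,60),(125,255,255));m[:260]=0
r=cv2.minAreaRect(np.argwhere(m)[:,::-1].astype(np.float32));
for q in cv2.boxPoints(r): print('tray S',plane(S,q,[0,0,.035],[0,0,1]))
E
```

```text
[[ 0.7032 -0.3615  0.01  ]
 [ 0.3513 -0.3664  0.0175]
 [ 0.3409  0.1245  0.0584]
 [ 0.6927  0.1321  0.0563]] [np.float64(0.0024652605432314506), np.float64(0.0015047527692657488), np.float64(0.0023638275304961485), np.float64(0.0029011611433578974)]
sides [np.float64(0.4958717492888223), np.float64(0.3520665468491938), np.float64(0.49269170919960514), np.float64(0.3518687096318475)]
B [[ 0.9998 -0.0163  0.0152]
 [ 0.0176  0.996  -0.0878]
 [-0.0137  0.088   0.996 ]] O [ 0.5055 -0.0235  0.0441] slope 5.110469005516421 yaw 0.017581612462390307 5.049243453677912 -0.7866499639892487
patch [ 0.4403 -0.3006  0.0681] 0.0013412173578343804 [-0.0704 -0.2729  0.0472]
rivet [ 0.7629 -0.1444  0.0475] 0.0036382272492320278 [ 0.2552 -0.1243  0.0179]
ductNear bottom/top corner [ 0.6876 -0.0179  0.0671] 0.016861219502334893 [0.1818 0.0046 0.0252]
rule top [ 0.2677 -0.1245  0.014 ]
rule top [ 0.0601 -0.1253  0.014 ]
rule top [ 0.1631 -0.1108  0.014 ]
rule top [ 0.1638 -0.1406  0.014 ]
((336.4913635253906, 212.85345458984375), (38.8667106628418, 13.524563789367676), 23.198589324951172)
chock box [array([-0.0517, -0.1818,  0.004 ]), array([-0.0538, -0.175 ,  0.045 ])]
chock box [array([-0.0127, -0.1985,  0.004 ]), array([-0.0158, -0.1913,  0.045 ])]
chock box [array([-0.0592, -0.3117,  0.004 ]), array([-0.0612, -0.3017,  0.045 ])]
chock box [array([-0.0983, -0.2946,  0.004 ]), array([-0.0993, -0.2851,  0.045 ])]
flange top-view edge at axis height [ 0.0479 -0.0147  0.06  ]
flange top-view edge at axis height [ 0.0499 -0.1317  0.06  ]
flange top-view edge at axis height [-0.0256 -0.0161  0.06  ]
flange top-view edge at axis height [-0.0241 -0.1327  0.06  ]
tray [0.3249 0.3731 0.035 ]
tray [0.6185 0.3623 0.035 ]
tray [0.6112 0.2234 0.035 ]
tray [0.3177 0.2357 0.035 ]
tray c [0.4673 0.2986 0.035 ]
tray S [0.6156 0.2303 0.035 ]
tray S [0.2924 0.2411 0.035 ]
tray S [0.3294 0.3883 0.035 ]
tray S [0.6291 0.3681 0.035 ]
```

```bash
cat > g.py <<'E'
from h import *
np.set_printoptions(precision=4,suppress=True)
psi=.017;sl=np.radians(5)
ex=np.array([np.cos(psi),np.sin(psi),0]);ey=np.array([-np.sin(psi)*np.cos(sl),np.cos(psi)*np.cos(sl),np.sin(sl)]);n=np.cross(ex,ey)
B=np.c_[ex,ey,n];O=np.array([.5055,-.0235,.0438])
w=lambda p:O+B@np.array(p)
b=lambda p:B.T@(np.array(p)-O)
def bR(a):  # tool pointing into board, tool y at angle a from board x
    y=B@[np.cos(a),np.sin(a),0];return np.c_[np.cross(y,-n),y,-n]
def cur():
    o=robot.get_obs();return o['ee_pos'],R.from_rotvec(o['orientation']).as_matrix(),o
def plan(p1,R1,N,p0=None,R0=None):
    p,M=(cur()[:2] if p0 is None else (p0,R0))
    p0,M0=p.copy(),M.copy();rv=R.from_matrix(M.T@R1).as_rotvec()
    for k in range(N):
        q=p0+(p1-p0)*(k+1)/N
        s=np.round(M.T@(q-p)/.05,2);t=np.round(rv/N/.15,2)
        p=p+M@s*.05;M=M@R.from_rotvec(t*.15).as_matrix();print([float(v) for v in np.r_[s,t]])
    print('end',p,'err',p-p1,R.from_matrix(M.T@R1).as_rotvec());return p,M
def st():
    p,M,o=cur();print('t',o['t'],'tcp b',b(p),'F b',B.T@o['ft_force'],'gap',o['finger_gap'],o['gripper_force'])
    r=B.T@M;print(' tool y ang',np.arctan2(r[1,1],r[0,1]),'z in b',r[:,2]);return p,M,o
E
python3 - <<'E'
from g import *
st(); print(w([-.0708,-.273,.15])); plan(w([-.0708,-.273,.15]),bR(-.437),10)
E
```

```text
t 0.15 tcp b [-0.3249 -0.4934  0.2527] F b [0.3856 0.4773 0.7199] gap 0.08536394666678518 0.0
 tool y ang -1.2509180723549342 z in b [-0.0001 -0.0857 -0.9963]
[ 0.4396 -0.3097  0.1694]
[0.63, -0.27, 0.17, 0.04, 0.04, -0.54]
[0.64, -0.23, 0.17, 0.04, 0.04, -0.54]
[0.66, -0.16, 0.18, 0.04, 0.04, -0.54]
[0.67, -0.12, 0.18, 0.04, 0.04, -0.54]
[0.68, -0.06, 0.18, 0.04, 0.04, -0.54]
[0.67, 0.0, 0.2, 0.04, 0.04, -0.54]
[0.68, 0.06, 0.19, 0.04, 0.04, -0.54]
[0.66, 0.11, 0.2, 0.04, 0.04, -0.54]
[0.66, 0.16, 0.2, 0.04, 0.04, -0.54]
[0.63, 0.22, 0.2, 0.04, 0.04, -0.54]
end [ 0.4395 -0.3098  0.1696] err [-0.     -0.0001  0.0002] [ 0.0059  0.001  -0.0043]
```

Emit:
carry_out(moves=[[0.63,-0.27,0.17,0.04,0.04,-0.54,0],[0.64,-0.23,0.17,0.04,0.04,-0.54,0],[0.66,-0.16,0.18,0.04,0.04,-0.54,0],[0.67,-0.12,0.18,0.04,0.04,-0.54,0],[0.68,-0.06,0.18,0.04,0.04,-0.54,0]])

```text
t: 0.65
ee_pos: [0.3153, -0.425, 0.2112]
orientation: [-2.894, -1.129, -0.038]
ft_force: [1.2, -0.5, -0.2]
finger_gap: 0.0852
gripper_force: 0.0
```

Emit:
carry_out(moves=[[0.67,0.0,0.2,0.04,0.04,-0.54,0],[0.68,0.06,0.19,0.04,0.04,-0.54,0],[0.66,0.11,0.2,0.04,0.04,-0.54,0],[0.66,0.16,0.2,0.04,0.04,-0.54,0],[0.63,0.22,0.2,0.04,0.04,-0.54,0]])

```text
t: 1.15
ee_pos: [0.4403, -0.309, 0.1695]
orientation: [-2.579, -1.671, -0.074]
ft_force: [0.2, 0.1, -0.0]
finger_gap: 0.0855
gripper_force: 0.0
```

```bash
python3 - <<'E'
from g import *
d=snap('wrist','w1.png');st()
import pickle;pickle.dump(d,open('w1.pkl','wb'))
print('expect patch',proj(d,w([-.0708,-.273,.045])),'toe',proj(d,w([-.032,-.19,.004])))
m=cv2.inRange(cv2.cvtColor(d['frame'],cv2.COLOR_RGB2HSV),(20,120,120),(32,255,255))
k,l,s,c=cv2.connectedComponentsWithStats(m)
for i in range(1,k):
    if s[i,4]>100: print(s[i],c[i],'on z=.045',b(plane(d,c[i],w([0,0,.045]),n)))
E
```

```text
t 1.2 tcp b [-0.0677 -0.2687  0.1482] F b [ 0.4243  5.322  -2.0194] gap 0.0858572120811086 0.0
 tool y ang -0.4322111186894676 z in b [ 0.005   0.0004 -1.    ]
expect patch [275.2928 221.0107] toe [275.112   94.8423]
[ 261  204   37   35 1198] [278.8239 221.0526] on z=.045 [-0.0684 -0.2742  0.045 ]
```

View pics/w1.png

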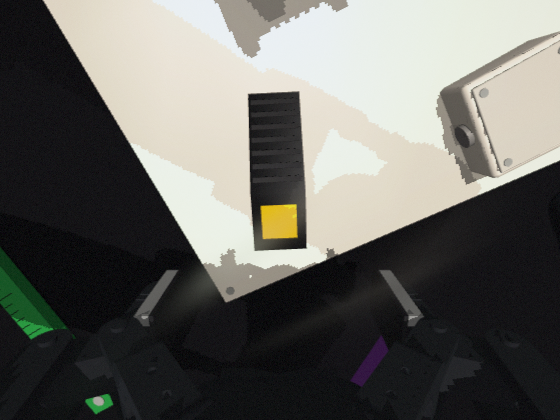

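The patch is at (279,221), the toe edge at (274,93) and the board's low near corner at (228,302). I'll check heights by triangulating against the top view and refine the chock heading.

```bash
python3 - <<'E'
from g import *
import pickle
d=pickle.load(open('w1.pkl','rb'));T=pickle.load(open('D0.pkl','rb'))['top'];S=pickle.load(open('D0.pkl','rb'))['scene']
for a,c in(((278.8,221),T),): 
    p,e=tri(d,a,T,(348,217));print('patch w-top',b(p),e)
    p,e=tri(d,a,S,(256.8,173));print('patch w-scene',b(p),e)
p,e=tri(d,(228,302),T,((667.5)/4-.5+200,(587.5)/4-.5+100));print('corner low-near, expect(-.16,-.34,0)',b(p),e)
p,e=tri(d,(228,302),S,(380.5/4-.5+175,55.5/4-.5+150));print('corner w-scene',b(p),e)
q=[b(plane(d,u,w([0,0,h]),n)) for u,h in(((248.5,93.5),.004),((299,92),.004),((255,250),.045),((306,248.5),.045))]
for v in q:print(v)
a=(q[0]+q[1])/2;c=(q[2]+q[3])/2;v=a-c;print('len',np.linalg.norm(v[:2]),'ang',np.arctan2(-v[0],v[1]),'grip',c+v*22.5/115)
st()
E
```

```text
patch w-top [-0.069  -0.275   0.0413] 0.0005949850038230388
patch w-scene [-0.0691 -0.2724  0.0487] 0.002592952574552787
corner low-near, expect(-.16,-.34,0) [-0.159  -0.3454 -0.0065] 0.0026164559513954006
corner w-scene [-0.1584 -0.3425  0.0013] 0.0062454335101970624
[-0.0506 -0.1802  0.004 ]
[-0.014  -0.1961  0.004 ]
[-0.0952 -0.2878  0.045 ]
[-0.0588 -0.3036  0.045 ]
len 0.11648418196429305 ang -0.3939174176800963 grip [-0.0683 -0.2747  0.037 ]
t 1.2 tcp b [-0.0677 -0.2687  0.1482] F b [ 0.4243  5.322  -2.0194] gap 0.0858572120811086 0.0
 tool y ang -0.4322111186894676 z in b [ 0.005   0.0004 -1.    ]
```

```bash
python3 - <<'E'
from g import *
plan(w([-.0688,-.274,.030]),bR(-.405),5)
E
```

```text
[-0.02, 0.0, 0.47, 0.01, -0.0, -0.04]
[-0.02, 0.01, 0.48, 0.01, -0.0, -0.04]
[-0.03, 0.0, 0.47, 0.01, -0.0, -0.04]
[-0.02, 0.0, 0.47, 0.01, -0.0, -0.04]
[-0.02, 0.01, 0.47, 0.01, -0.0, -0.04]
end [ 0.4414 -0.3001  0.05  ] err [0.     0.0001 0.0002] [-0.003  -0.0024  0.0028]
```

```bash
python3 - <<'E'
from g import *
import pickle
p0=np.array([.4395,-.3098,.1696]);M0=bR(-.437)@R.from_rotvec([.0059,.001,-.0043]).inv().as_matrix()
print(b(p0))
r=plan(w([-.0688,-.274,.030]),bR(-.405),5,p0,M0)
pickle.dump(r,open('cmd.pkl','wb'))
E
```

```text
[-0.0709 -0.2731  0.1502]
[0.0, 0.01, 0.48, 0.01, 0.0, -0.05]
[0.0, 0.0, 0.48, 0.01, 0.0, -0.05]
[0.0, 0.01, 0.48, 0.01, 0.0, -0.05]
[0.0, 0.01, 0.48, 0.01, 0.0, -0.05]
[0.0, 0.01, 0.48, 0.01, 0.0, -0.05]
end [ 0.4414 -0.3004  0.05  ] err [ 0.     -0.0002  0.0002] [-0.0016  0.0011  0.0012]
```

Emit:
carry_out(moves=[[0.0,0.01,0.48,0.01,0.0,-0.05,0],[0.0,0.0,0.48,0.01,0.0,-0.05,0],[0.0,0.01,0.48,0.01,0.0,-0.05,0],[0.0,0.01,0.48,0.01,0.0,-0.05,0],[0.0,0.01,0.48,0.01,0.0,-0.05,0]])

```text
t: 1.7
ee_pos: [0.4413, -0.3009, 0.0493]
orientation: [-2.546, -1.712, -0.069]
ft_force: [-0.5, -0.3, 0.0]
finger_gap: 0.0853
gripper_force: 0.0
```

Emit:
carry_out(moves=[[0,0,0,0,0,0,0],[0,0,0,0,0,0,0]])

```text
t: 1.9
ee_pos: [0.4413, -0.3011, 0.0505]
orientation: [-2.546, -1.711, -0.069]
ft_force: [-0.1, -0.6, 0.7]
finger_gap: 0.0856
gripper_force: 0.0
```

```bash
python3 - <<'E'
from g import *
st()
E
```

```text
t 1.9 tcp b [-0.0689 -0.2748  0.0308] F b [-0.1441 -0.5475  0.7269] gap 0.0855607629034377 0.0
 tool y ang -0.4042201876106195 z in b [-0.0023 -0.0012 -1.    ]
```

Emit:
carry_out(moves=[[0,0,0,0,0,0,1],[0,0,0,0,0,0,1],[0,0,0,0,0,0,1],[0,0,0,0,0,0,1],[0,0,0,0,0,0,1]])

```text
t: 2.4
ee_pos: [0.4422, -0.302, 0.0517]
orientation: [-2.548, -1.714, -0.069]
ft_force: [-1.5, 0.2, 5.5]
finger_gap: 0.0396
gripper_force: 61.0
```

Emit:
carry_out(moves=[[0,0,0,0,0,0,1],[0,0,0,0,0,0,1],[0,0,0,0,0,0,1]])

```text
t: 2.7
ee_pos: [0.4421, -0.302, 0.0517]
orientation: [-2.548, -1.713, -0.069]
ft_force: [-1.3, -0.5, 6.2]
finger_gap: 0.0394
gripper_force: 61.0
```

```bash
python3 - <<'E'
from g import *
st(); d=snap('wrist','w2.png')
E
```

```text
t 2.7 tcp b [-0.0681 -0.2756  0.032 ] F b [-1.2665  0.0348  6.2203] gap 0.03935705261555416 60.95300316810608
 tool y ang -0.4036590676974702 z in b [-0.0006 -0.0035 -1.    ]
```

View pics/w2.png

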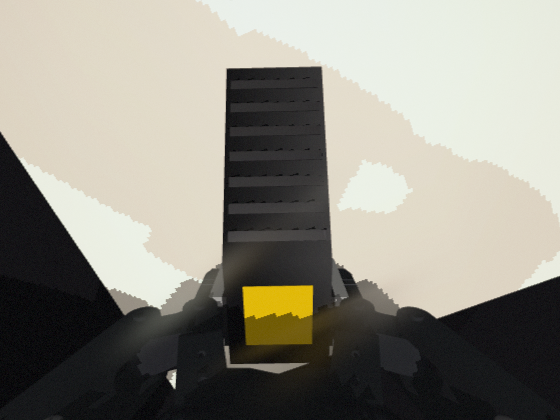

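The jaws hold the tail squarely, with the patch at (278,315) and the toe edge at x 228–322. Next I slide it into line with the near flange, just short of contact.

```bash
python3 - <<'E'
from g import *
import pickle
r=plan(w([-.025,-.205,.0305]),bR(0),8,*pickle.load(open('cmd.pkl','rb')))
pickle.dump(r,open('cmd.pkl','wb'))
E
```

```text
[0.2, 0.03, -0.0, -0.0, 0.0, -0.34]
[0.2, 0.05, -0.0, -0.0, 0.0, -0.34]
[0.2, 0.05, -0.0, -0.0, 0.0, -0.34]
[0.19, 0.06, -0.0, -0.0, 0.0, -0.34]
[0.2, 0.08, -0.01, -0.0, 0.0, -0.34]
[0.18, 0.08, 0.0, -0.0, 0.0, -0.34]
[0.19, 0.09, 0.0, -0.0, 0.0, -0.34]
[0.17, 0.1, 0.0, -0.0, 0.0, -0.34]
end [ 0.484  -0.231   0.0564] err [-0.     -0.0002  0.0001] [-0.0019  0.0003  0.0042]
```

Emit:
carry_out(moves=[[0.2,0.03,0,0,0,-0.34,1],[0.2,0.05,0,0,0,-0.34,1],[0.2,0.05,0,0,0,-0.34,1],[0.19,0.06,0,0,0,-0.34,1],[0.2,0.08,-0.01,0,0,-0.34,1]])

```text
t: 3.25
ee_pos: [0.4691, -0.2583, 0.0554]
orientation: [-2.312, -2.03, -0.082]
ft_force: [-0.6, -1.4, 1.8]
finger_gap: 0.0395
gripper_force: 60.3
```

Emit:
carry_out(moves=[[0.18,0.08,0,0,0,-0.34,1],[0.19,0.09,0,0,0,-0.34,1],[0.17,0.1,0,0,0,-0.34,1],[0,0,0,0,0,0,1]])

```text
t: 3.65
ee_pos: [0.4853, -0.2315, 0.0577]
orientation: [-2.154, -2.202, -0.092]
ft_force: [2.0, 1.5, 5.6]
finger_gap: 0.0397
gripper_force: 60.9
```

```bash
python3 - <<'E'
from g import *
st(); d=snap('wrist','w3.png')
E
```

```text
t 3.65 tcp b [-0.0237 -0.2057  0.032 ] F b [2.0723 1.914  5.4095] gap 0.039683496575405985 60.87464511394501
 tool y ang 0.005260172810185163 z in b [ 0.0004 -0.0027 -1.    ]
```

View pics/w3.png

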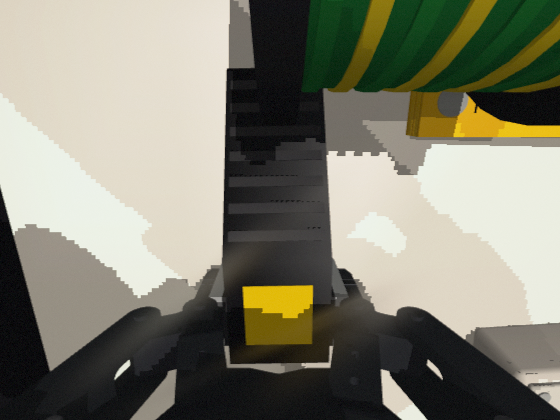

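The flange (u 252–307) is centred over the ramp (u 228–328). Now I push uphill slowly.

Emit:
carry_out(moves=[[0.05,0,0,0,0,0,1],[0.05,0,0,0,0,0,1],[0.05,0,0,0,0,0,1],[0.05,0,0,0,0,0,1],[0.04,0,0,0,0,0,1]])

```text
t: 4.2
ee_pos: [0.4843, -0.2213, 0.0586]
orientation: [-2.157, -2.201, -0.089]
ft_force: [0.4, -6.0, 4.6]
finger_gap: 0.0395
gripper_force: 60.9
```

Emit:
carry_out(moves=[[0.02,0,0,0,0,0,1],[0.02,0,0,0,0,0,1],[0.02,0,0,0,0,0,1],[0.02,0,0,0,0,0,1]])

```text
t: 4.6
ee_pos: [0.4842, -0.2174, 0.059]
orientation: [-2.157, -2.201, -0.089]
ft_force: [0.9, -5.9, 5.1]
finger_gap: 0.0393
gripper_force: 60.9
```

```bash
python3 - <<'E'
from g import *
st()
E
```

```text
t 4.6 tcp b [-0.0246 -0.1914  0.032 ] F b [ 0.7523 -5.4834  5.6116] gap 0.039263236194805616 60.89660167694092
 tool y ang 0.0032186700996840577 z in b [-0.0003 -0.0047 -1.    ]
```

Emit:
carry_out(moves=[[0,0,-0.01,0,0,0,1],[0.01,0,-0.01,0,0,0,1]])

```text
t: 4.8
ee_pos: [0.4837, -0.216, 0.0591]
orientation: [-2.155, -2.199, -0.09]
ft_force: [1.7, -4.6, 0.1]
finger_gap: 0.0395
gripper_force: 60.1
```

Emit:
carry_out(moves=[[0.02,0,0,0,0,0,1],[0.02,0,0,0,0,0,1],[0.02,0,0,0,0,0,1]])

```text
t: 5.1
ee_pos: [0.4835, -0.2132, 0.0594]
orientation: [-2.155, -2.2, -0.089]
ft_force: [0.4, -6.0, 2.5]
finger_gap: 0.0393
gripper_force: 60.2
```

```bash
python3 - <<'E'
from g import *
st()
E
```

```text
t 5.1 tcp b [-0.0252 -0.1872  0.032 ] F b [ 0.2904 -5.7869  2.9707] gap 0.03925310789909947 60.216214656829834
 tool y ang 0.0038053793730322494 z in b [-0.0018 -0.0034 -1.    ]
```

Emit:
carry_out(moves=[[0.02,0,0,0,0,0,1],[0.02,0,0,0,0,0,1],[0.02,0,0,0,0,0,1],[0.01,0,0,0,0,0,1]])

```text
t: 5.5
ee_pos: [0.4835, -0.2097, 0.0597]
orientation: [-2.154, -2.2, -0.089]
ft_force: [0.5, -6.3, 0.7]
finger_gap: 0.0394
gripper_force: 60.3
```

Emit:
carry_out(moves=[[0.02,0,0,0,0,0,1],[0.01,0,0,0,0,0,1],[0.02,0,0,0,0,0,1]])

```text
t: 5.8
ee_pos: [0.4834, -0.2073, 0.0599]
orientation: [-2.155, -2.2, -0.089]
ft_force: [0.2, -7.1, 1.8]
finger_gap: 0.04
gripper_force: 60.3
```

```bash
python3 - <<'E'
from g import *
st()
E
```

```text
t 5.8 tcp b [-0.0252 -0.1813  0.032 ] F b [ 0.0363 -6.9539  2.4405] gap 0.040028636438252434 60.28519034385681
 tool y ang 0.0038649380334401283 z in b [-0.0018 -0.0036 -1.    ]
```

Emit:
carry_out(moves=[[0.01,0,0,0,0,0,1],[0.01,0,0,0,0,0,1],[0.01,0,0,0,0,0,1],[0.01,0,0,0,0,0,1]])

```text
t: 6.2
ee_pos: [0.4833, -0.2053, 0.06]
orientation: [-2.154, -2.2, -0.089]
ft_force: [0.2, -6.7, 1.9]
finger_gap: 0.0392
gripper_force: 60.3
```

Emit:
carry_out(moves=[[0.01,0,0,0,0,0,1],[0.01,0,0,0,0,0,1],[0.01,0,0,0,0,0,1]])

```text
t: 6.5
ee_pos: [0.4833, -0.2038, 0.0602]
orientation: [-2.154, -2.2, -0.089]
ft_force: [0.1, -6.6, 2.7]
finger_gap: 0.0393
gripper_force: 60.3
```

Emit:
carry_out(moves=[[0.01,0,0,0,0,0,1],[0.01,0,0,0,0,0,1],[0.01,0,0,0,0,0,1]])

```text
t: 6.8
ee_pos: [0.4833, -0.2023, 0.0603]
orientation: [-2.154, -2.2, -0.089]
ft_force: [-0.0, -6.4, 1.7]
finger_gap: 0.0392
gripper_force: 60.3
```

Emit:
carry_out(moves=[[0.01,0,0,0,0,0,1],[0.01,0,0,0,0,0,1]])

```text
t: 7.0
ee_pos: [0.4833, -0.2013, 0.0604]
orientation: [-2.154, -2.2, -0.089]
ft_force: [0.2, -6.3, 1.4]
finger_gap: 0.0393
gripper_force: 60.3
```

Emit:
carry_out(moves=[[0.01,0,0,0,0,0,1],[0.01,0,0,0,0,0,1],[0.01,0,0,0,0,0,1]])

```text
t: 7.3
ee_pos: [0.4833, -0.2, 0.0605]
orientation: [-2.155, -2.201, -0.088]
ft_force: [-0.1, -7.9, 1.4]
finger_gap: 0.0397
gripper_force: 60.3
```

Emit:
carry_out(moves=[[0.01,0,0,0,0,0,1],[0.01,0,0,0,0,0,1]])

```text
t: 7.5
ee_pos: [0.4833, -0.1998, 0.0607]
orientation: [-2.155, -2.202, -0.087]
ft_force: [-0.7, -11.2, -0.2]
finger_gap: 0.0394
gripper_force: 60.5
```

It has met the duct: the force is rising at about 1.6 N per 0.5 mm. I'll ease up to about 15 N and hold.

Emit:
carry_out(moves=[[0.01,0,0,0,0,0,1],[0.01,0,0,0,0,0,1]])

```text
t: 7.7
ee_pos: [0.4833, -0.1996, 0.061]
orientation: [-2.156, -2.203, -0.085]
ft_force: [-1.9, -14.5, 0.4]
finger_gap: 0.0394
gripper_force: 60.7
```

```bash
python3 - <<'E'
from g import *
st()
E
```

```text
t 7.7 tcp b [-0.0252 -0.1736  0.0324] F b [ -2.1779 -14.3372   1.635 ] gap 0.03943602233298985 60.65180540084839
 tool y ang 0.0047269362206934255 z in b [-0.0014 -0.0074 -1.    ]
```

Emit:
carry_out(moves=[[0.01,0,0.02,0,0,0,1],[0,0,0,0,0,0,1],[0,0,0,0,0,0,1]])

```text
t: 8.0
ee_pos: [0.4835, -0.1997, 0.0607]
orientation: [-2.156, -2.204, -0.084]
ft_force: [-2.5, -13.4, 3.4]
finger_gap: 0.0398
gripper_force: 61.7
```

```bash
python3 - <<'E'
from g import *
st()
E
```

```text
t 8.0 tcp b [-0.025  -0.1736  0.0321] F b [ -2.7133 -13.0433   4.5544] gap 0.0397567055277637 61.65274143218994
 tool y ang 0.005062288570674443 z in b [-0.0013 -0.0082 -1.    ]
```

Emit:
carry_out(moves=[[0.02,0,0,0,0,0,1],[0,0,0,0,0,0,1],[0,0,0,0,0,0,1]])

```text
t: 8.3
ee_pos: [0.4835, -0.1995, 0.0609]
orientation: [-2.157, -2.206, -0.083]
ft_force: [-3.6, -17.1, 3.7]
finger_gap: 0.0394
gripper_force: 61.6
```

Emit:
carry_out(moves=[[0,0,0,0,0,0,1],[0,0,0,0,0,0,1],[0,0,0,0,0,0,1]])

```text
t: 8.6
ee_pos: [0.4835, -0.1996, 0.0609]
orientation: [-2.157, -2.206, -0.083]
ft_force: [-3.4, -16.3, 3.0]
finger_gap: 0.0395
gripper_force: 61.6
```

```bash
python3 - <<'E'
from g import *
st()
E
```

```text
t 8.6 tcp b [-0.025  -0.1735  0.0324] F b [ -3.6435 -15.9045   4.3757] gap 0.039505103736807407 61.640260219573975
 tool y ang 0.005339501446984465 z in b [-0.001  -0.01   -0.9999]
```

Firm lean of about 16 N held for over 0.5 s. Releasing now.

Emit:
carry_out(moves=[[0,0,0,0,0,0,0.3],[0,0,0,0,0,0,0],[0,0,0,0,0,0,0],[0,0,0,0,0,0,0],[0,0,0,0,0,0,0]])

```text
t: 9.1
ee_pos: [0.483, -0.1948, 0.0595]
orientation: [-2.152, -2.199, -0.091]
ft_force: [-0.4, 0.2, 0.5]
finger_gap: 0.0857
gripper_force: 0.0
```

```bash
python3 - <<'E'
from g import *
st(); d=snap('wrist'); T=snap('top')
import pickle;pickle.dump((d,T),open('r.pkl','wb'))
m=cv2.inRange(cv2.cvtColor(d['frame'],cv2.COLOR_RGB2HSV),(20,120,120),(32,255,255));print(cv2.connectedComponentsWithStats(m)[2:])
E
```

```text
t 9.1 tcp b [-0.0254 -0.1688  0.0305] F b [-0.4152  0.2092  0.4718] gap 0.08567374683891096 0.0
 tool y ang 0.004484751376616336 z in b [-0.0026 -0.0009 -1.    ]
(array([[     0,      0,    560,    420, 222239],
       [   367,      0,     78,    144,   3652],
       [   443,      0,    117,    156,   3415],
       [   527,    134,     33,     22,    259],
       [   525,    155,      1,      1,      1],
       [   411,    171,    149,     51,   4430],
       [   243,    299,     71,     28,   1197],
       [   310,    322,      2,      3,      3],
       [   306,    328,      1,      1,      1],
       [   306,    329,      3,      2,      3]], dtype=int32), array([[269.439 , 213.5898],
       [407.5542,  64.6832],
       [515.3218,  78.1447],
       [546.2664, 146.5367],
       [525.    , 155.    ],
       [479.902 , 201.7849],
       [284.2038, 308.3024],
       [310.3333, 323.    ],
       [306.    , 328.    ],
       [307.    , 329.6667]]))
```

```bash
python3 - <<'E'
from g import *
import pickle
d,T=pickle.load(open('r.pkl','rb'))
p,M,o=cur();p=p+M@[-.005,0,-.15]
r=plan(w([.150,-.1245,.15]),bR(-np.pi/2),12,p,M);pickle.dump(r,open('cmd.pkl','wb'))
E
```

```text
[0.08, 0.29, 0.05, -0.0, 0.0, 0.88]
[0.12, 0.28, 0.05, -0.0, 0.0, 0.88]
[0.15, 0.26, 0.05, -0.0, 0.0, 0.88]
[0.19, 0.24, 0.05, -0.0, 0.0, 0.88]
[0.22, 0.21, 0.05, -0.0, 0.0, 0.88]
[0.24, 0.18, 0.05, -0.0, 0.0, 0.88]
[0.27, 0.15, 0.05, -0.0, 0.0, 0.88]
[0.28, 0.11, 0.05, -0.0, 0.0, 0.88]
[0.29, 0.07, 0.05, -0.0, 0.0, 0.88]
[0.3, 0.04, 0.06, -0.0, 0.0, 0.88]
[0.31, -0.01, 0.05, -0.0, 0.0, 0.88]
[0.3, -0.05, 0.05, -0.0, 0.0, 0.88]
end [ 0.658  -0.1578  0.1822] err [ 0.0002  0.0003 -0.0002] [ 0.0014  0.0022 -0.0088]
```

Emit:
carry_out(moves=[[-0.1,0,0,0,0,0,0],[0,0,-0.4,0,0,0,0],[0,0,-0.8,0,0,0,0],[0,0,-0.9,0,0,0,0],[0,0,-0.9,0,0,0,0]])

```text
t: 9.7
ee_pos: [0.4835, -0.2133, 0.2103]
orientation: [-2.153, -2.199, -0.09]
ft_force: [0.8, -1.2, 1.0]
finger_gap: 0.0853
gripper_force: 0.0
```

Emit:
carry_out(moves=[[0.08,0.29,0.05,0,0,0.88,0],[0.12,0.28,0.05,0,0,0.88,0],[0.15,0.26,0.05,0,0,0.88,0],[0.19,0.24,0.05,0,0,0.88,0],[0.22,0.21,0.05,0,0,0.88,0]])

```text
t: 10.2
ee_pos: [0.557, -0.1904, 0.1979]
orientation: [-2.741, -1.369, -0.054]
ft_force: [0.8, 0.4, -0.3]
finger_gap: 0.0852
gripper_force: 0.0
```

Emit:
carry_out(moves=[[0.24,0.18,0.05,0,0,0.88,0],[0.27,0.15,0.05,0,0,0.88,0],[0.28,0.11,0.05,0,0,0.88,0],[0.29,0.07,0.05,0,0,0.88,0],[0.3,0.04,0.06,0,0,0.88,0]])

```text
t: 10.7
ee_pos: [0.6294, -0.1678, 0.1865]
orientation: [-3.029, -0.406, -0.012]
ft_force: [-0.6, -0.4, -0.4]
finger_gap: 0.0857
gripper_force: 0.0
```

Emit:
carry_out(moves=[[0.31,-0.01,0.05,0,0,0.88,0],[0.3,-0.05,0.05,0,0,0.88,0],[0,0,0,0,0,0,0],[0,0,0,0,0,0,0]])

```text
t: 11.1
ee_pos: [0.6578, -0.1583, 0.1821]
orientation: [-3.056, -0.017, 0.006]
ft_force: [-0.4, 0.2, 0.2]
finger_gap: 0.0851
gripper_force: 0.0
```

```bash
python3 - <<'E'
from g import *
import pickle
st(); d=snap('wrist');T=snap('top');S=snap('scene')
pickle.dump((d,T,S),open('r2.pkl','wb'))
a=cv2.resize(T['frame'][100:250,200:380],None,fx=2.6,fy=2.6,interpolation=cv2.INTER_CUBIC)[:, :460]
img=np.zeros((600,800,3),np.uint8);f=cv2.resize(d['frame'],(400,300));img[:300,:400]=f;img[:300,400:]=cv2.resize(S['frame'][150:300,175:375],(400,300),interpolation=cv2.INTER_CUBIC)
img[300:,:400]=cv2.resize(T['frame'][100:250,200:400],(400,300),interpolation=cv2.INTER_CUBIC);cv2.imwrite('pics/q.png',img[...,::-1])
m=cv2.inRange(cv2.cvtColor(d['frame'],cv2.COLOR_RGB2HSV),(20,120,100),(32,255,255))
for r in range(20,420,60):
    c=np.flatnonzero(m[r]);print(r,c.min() if len(c) else '',c.max() if len(c) else '',len(c))
print(proj(d,w([.15,-.1245,.014])))
E
```

```text
t 11.1 tcp b [ 0.15   -0.1248  0.1497] F b [-0.4195  0.2514  0.1625] gap 0.08513145014175226 0.0
 tool y ang -1.5769280477760137 z in b [-0.0026 -0.0017 -1.    ]
20   0
80 256 293 38
140 257 293 37
200 260 293 34
260 262 293 32
320 263 292 18
380   0
[276.4239 209.577 ]
```

View pics/q.png

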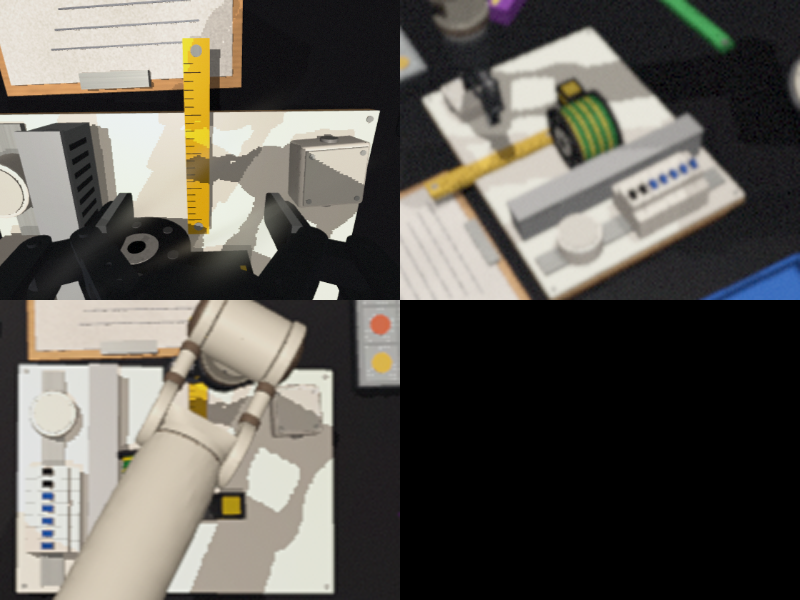

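The wrist view shows the rule at u 256–293. The reel is against the duct with the chock under the near flange, and the rule is still under the far flange.

```bash
python3 - <<'E'
from g import *
import pickle
d,T,S=pickle.load(open('r2.pkl','rb'))
for u in((256,80),(293,80),(257,140),(293,140),(260,200),(293,200)): print(b(plane(d,u,w([0,0,.014]),n)))
p,e=tri(d,(274.4,70.5),S,(70.5/4-.5+175,374.5/4-.5+150));print('rivet w-scene',b(p),e)
p,e=tri(d,(274.4,70.5),T0:=pickle.load(open('D0.pkl','rb'))['top'],(397.5/4-.5+200,50.5/4-.5+100));print('rivet w-top',b(p),e)
r=plan(w([.150,-.1245,.024]),bR(-np.pi/2),5,*pickle.load(open('cmd.pkl','rb')));pickle.dump(r,open('cmd.pkl','wb'))
E
```

```text
[ 0.2518 -0.1099  0.014 ]
[ 0.2517 -0.1377  0.014 ]
[ 0.2078 -0.1095  0.014 ]
[ 0.2076 -0.1381  0.014 ]
[ 0.1585 -0.1108  0.014 ]
[ 0.1583 -0.1385  0.014 ]
rivet w-scene [ 0.256  -0.1232  0.0157] 0.004328243772566258
rivet w-top [ 0.2571 -0.1244  0.0174] 0.0018707829606954686
[0.0, 0.0, 0.5, 0.0, 0.0, -0.01]
[0.0, 0.0, 0.51, 0.0, 0.0, -0.01]
[0.0, 0.0, 0.5, 0.0, 0.0, -0.01]
[0.0, 0.0, 0.5, 0.0, 0.0, -0.01]
[0.0, 0.0, 0.51, 0.0, 0.0, -0.01]
end [ 0.6576 -0.147   0.0567] err [-0.0001  0.0001 -0.0002] [ 0.0014  0.0022 -0.0013]
```

Emit:
carry_out(moves=[[0,0,0.5,0,0,-0.01,0],[0,0,0.51,0,0,-0.01,0],[0,0,0.5,0,0,-0.01,0],[0,0,0.5,0,0,-0.01,0],[0,0,0.45,0,0,-0.01,0]])

```text
t: 11.75
ee_pos: [0.657, -0.1478, 0.0589]
orientation: [-3.056, -0.025, 0.005]
ft_force: [0.6, 0.4, -0.3]
finger_gap: 0.0854
gripper_force: 0.0
```

Emit:
carry_out(moves=[[0,0,0.06,0,0,0,0],[0,0,0,0,0,0,0.3],[0,0,0,0,0,0,0.4],[0,0,0,0,0,0,0.5],[0,0,0,0,0,0,0.5]])

```text
t: 12.25
ee_pos: [0.6585, -0.1478, 0.0583]
orientation: [-3.057, -0.024, 0.001]
ft_force: [0.8, -0.2, 1.0]
finger_gap: 0.0429
gripper_force: 0.0
```

```bash
python3 - <<'E'
from g import *
st()
E
```

```text
t 12.25 tcp b [ 0.1508 -0.1251  0.0255] F b [ 0.8298 -0.1725  0.9739] gap 0.042861361268246106 0.0
 tool y ang -1.572111751927181 z in b [ 0.0003 -0.0028 -1.    ]
```

Emit:
carry_out(moves=[[0,0,0,0,0,0,0.6],[0,0,0,0,0,0,0.7],[0,0,0,0,0,0,0.8],[0,0,0,0,0,0,1],[0,0,0,0,0,0,1]])

```text
t: 12.75
ee_pos: [0.6586, -0.1472, 0.0585]
orientation: [-3.056, -0.024, 0.001]
ft_force: [-1.1, 1.5, 5.8]
finger_gap: 0.0263
gripper_force: 60.2
```

Emit:
carry_out(moves=[[0,0,0,0,0,0,1],[0,0,0,0,0,0,1]])

```text
t: 12.95
ee_pos: [0.6586, -0.1472, 0.0585]
orientation: [-3.056, -0.024, 0.001]
ft_force: [-1.4, 1.8, 4.8]
finger_gap: 0.0265
gripper_force: 60.2
```

```bash
python3 - <<'E'
from g import *
st()
E
```

```text
t 12.95 tcp b [ 0.1509 -0.1245  0.0256] F b [-1.3623  2.2308  4.6454] gap 0.026529406649483205 60.237911571493896
 tool y ang -1.572041921138037 z in b [ 0.0001 -0.0018 -1.    ]
```

Gripped (gap 26.5 mm). Now I slide it straight out along board x.

Emit:
carry_out(moves=[[0.04,0,0,0,0,0,1],[0.08,0,0,0,0,0,1],[0.1,0,0,0,0,0,1],[0.12,0,0,0,0,0,1],[0.12,0,0,0,0,0,1]])

```text
t: 13.45
ee_pos: [0.6802, -0.1477, 0.0584]
orientation: [-3.057, -0.024, 0.007]
ft_force: [-7.6, -0.9, 9.2]
finger_gap: 0.0264
gripper_force: 62.1
```

Emit:
carry_out(moves=[[0.12,0,0,0,0,0,1],[0.12,0,0,0,0,0,1],[0.08,0,0,0,0,0,1],[0.04,0,0,0,0,0,1]])

```text
t: 13.85
ee_pos: [0.6984, -0.1474, 0.0584]
orientation: [-3.057, -0.025, 0.007]
ft_force: [-7.0, -1.0, 9.8]
finger_gap: 0.0265
gripper_force: 62.0
```

```bash
python3 - <<'E'
from g import *
st();d=snap('scene')
img=np.hstack([cv2.resize(d['frame'][150:300,175:275],(400,600),interpolation=cv2.INTER_CUBIC),cv2.resize(snap('wrist')['frame'],(400,300)).repeat(2,0)])
cv2.imwrite('pics/s5.png',img[...,::-1])
E
```

```text
t 13.85 tcp b [ 0.1907 -0.1254  0.0256] F b [-7.0526  0.0229  9.7937] gap 0.026512495719192418 61.955330707132816
 tool y ang -1.571829916994957 z in b [-0.0036 -0.0026 -1.    ]
```

View pics/s5.png

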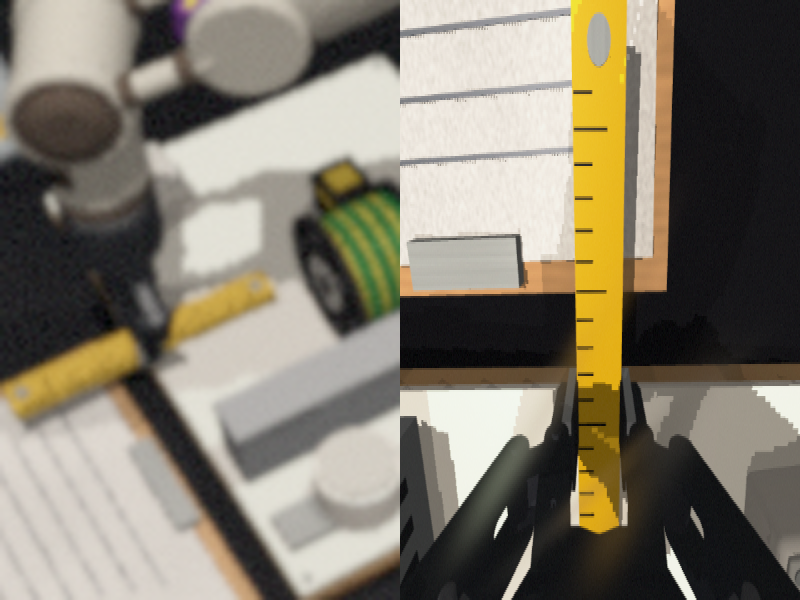

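The rule is clear of the flange, and the reel and chock are still in place. Next I lift it and carry it to the tray.

```bash
python3 - <<'E'
from g import *
import pickle
p,M=pickle.load(open('cmd.pkl','rb'));p=p+M@[.041,0,-.17]
a=-.037-np.pi/2;y=np.array([np.cos(a),np.sin(a),0]);z=np.array([0,0,-1.]);RT=np.c_[np.cross(y,z),y,z]
r=plan(np.array([.467,.301,.16]),RT,14,p,M);pickle.dump(r,open('cmd.pkl','wb'))
E
```

```text
[-0.32, -0.65, 0.15, -0.04, 0.0, 0.03]
[-0.32, -0.66, 0.15, -0.04, 0.0, 0.03]
[-0.33, -0.65, 0.14, -0.04, 0.0, 0.03]
[-0.33, -0.65, 0.14, -0.04, 0.0, 0.03]
[-0.33, -0.66, 0.14, -0.04, 0.0, 0.03]
[-0.34, -0.65, 0.13, -0.04, 0.0, 0.03]
[-0.34, -0.65, 0.13, -0.04, 0.0, 0.03]
[-0.34, -0.65, 0.12, -0.04, 0.0, 0.03]
[-0.34, -0.65, 0.12, -0.04, 0.0, 0.03]
[-0.35, -0.65, 0.12, -0.04, 0.0, 0.03]
[-0.35, -0.64, 0.11, -0.04, 0.0, 0.03]
[-0.35, -0.65, 0.11, -0.04, 0.0, 0.03]
[-0.36, -0.64, 0.11, -0.04, 0.0, 0.03]
[-0.36, -0.65, 0.1, -0.04, 0.0, 0.03]
end [0.467  0.3011 0.1599] err [-0.      0.0001 -0.0001] [-0.0016  0.005  -0.01  ]
```

Emit:
carry_out(moves=[[0,0,-0.2,0,0,0,1],[0,0,-0.7,0,0,0,1],[0,0,-0.9,0,0,0,1],[0,0,-0.9,0,0,0,1],[0,0,-0.7,0,0,0,1]])

```text
t: 14.45
ee_pos: [0.6998, -0.1616, 0.2299]
orientation: [-3.057, -0.024, -0.001]
ft_force: [0.5, -0.8, -0.6]
finger_gap: 0.0263
gripper_force: 59.5
```

Emit:
carry_out(moves=[[-0.32,-0.65,0.0,-0.04,0,0.03,1],[-0.32,-0.66,0.0,-0.04,0,0.03,1],[-0.33,-0.65,0.1,-0.04,0,0.03,1],[-0.33,-0.65,0.1,-0.04,0,0.03,1],[-0.33,-0.66,0.1,-0.04,0,0.03,1]])

```text
t: 14.95
ee_pos: [0.6157, 0.0036, 0.2236]
orientation: [-3.086, 0.011, 0.004]
ft_force: [-0.4, 0.1, -1.5]
finger_gap: 0.0269
gripper_force: 59.5
```

Emit:
carry_out(moves=[[-0.34,-0.65,0.13,-0.04,0,0.03,1],[-0.34,-0.65,0.13,-0.04,0,0.03,1],[-0.34,-0.65,0.17,-0.04,0,0.03,1],[-0.34,-0.65,0.17,-0.04,0,0.03,1],[-0.35,-0.65,0.17,-0.04,0,0.03,1]])

```text
t: 15.45
ee_pos: [0.5328, 0.1689, 0.1925]
orientation: [-3.116, 0.046, 0.005]
ft_force: [-0.2, 0.4, -0.8]
finger_gap: 0.0264
gripper_force: 59.5
```

Emit:
carry_out(moves=[[-0.35,-0.64,0.18,-0.04,0,0.03,1],[-0.35,-0.65,0.18,-0.04,0,0.03,1],[-0.36,-0.64,0.17,-0.04,0,0.03,1],[-0.36,-0.65,0.17,-0.04,0,0.03,1],[0,0,0,0,0,0,1]])

```text
t: 15.95
ee_pos: [0.4639, 0.3028, 0.1585]
orientation: [-3.139, 0.067, 0.012]
ft_force: [-0.0, -1.0, -1.4]
finger_gap: 0.0263
gripper_force: 59.6
```

```bash
python3 - <<'E'
from g import *
p,M,o=cur();print(p,M[:,0],M[:,2],o['ft_force'],o['finger_gap'])
d=snap('wrist','w6.png');
m=cv2.inRange(cv2.cvtColor(d['frame'],cv2.COLOR_RGB2HSV),(100,120,40),(125,255,255))
for v in(40,120,200,280,340):
    c=np.flatnonzero(m[v]); 
    if len(c): print(v,c.min(),c.max(),plane(d,(c.min(),v),[0,0,.035],[0,0,1.]),plane(d,(c.max(),v),[0,0,.035],[0,0,1.]))
E
```

```text
[0.4639 0.3028 0.1585] [ 0.9991 -0.0425 -0.0079] [-0.0078  0.0019 -1.    ] [-0.027  -1.0203 -1.4269] 0.026323243656851104
40 186 374 [0.5919 0.3603 0.035 ] [0.5864 0.2308 0.035 ]
120 192 367 [0.539  0.3628 0.035 ] [0.5336 0.2333 0.035 ]
200 198 360 [0.4777 0.3657 0.035 ] [0.4723 0.2362 0.035 ]
280 205 354 [0.4056 0.3683 0.035 ] [0.4002 0.2387 0.035 ]
340 246 248 [0.3413 0.3372 0.035 ] [0.3412 0.3354 0.035 ]
```

View pics/w6.png

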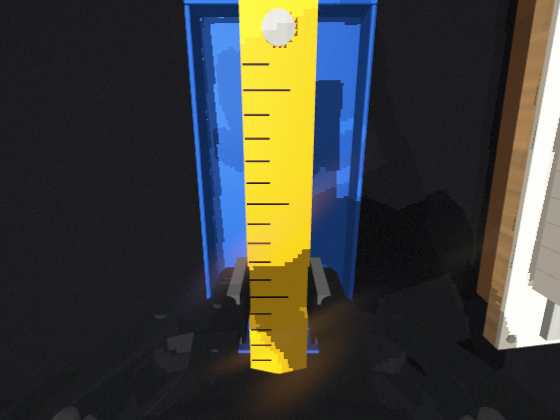

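The tray is centred under the rule: rim u 186–374 measures 130 mm wide as expected, with its centre at y≈0.301. Lowering now.

Emit:
carry_out(moves=[[0,0,0.4,0,0,0,1],[0,0,0.6,0,0,0,1],[0,0,0.6,0,0,0,1],[0,0,0.5,0,0,0,1],[0,0,0.3,0,0,0,1]])

```text
t: 16.5
ee_pos: [0.4663, 0.2986, 0.0381]
orientation: [-3.14, 0.076, 0.01]
ft_force: [-1.3, -0.7, -1.0]
finger_gap: 0.0263
gripper_force: 59.6
```

Emit:
carry_out(moves=[[0,0,0.08,0,0,0,1],[0,0,0.04,0,0,0,1],[0,0,0.04,0,0,0,1]])

```text
t: 16.8
ee_pos: [0.468, 0.3001, 0.0332]
orientation: [-3.138, 0.074, 0.003]
ft_force: [-1.0, 0.4, -1.4]
finger_gap: 0.0264
gripper_force: 59.6
```

Emit:
carry_out(moves=[[0,0,0.04,0,0,0,1],[0,0,0.02,0,0,0,1],[0,0,0.02,0,0,0,1]])

```text
t: 17.1
ee_pos: [0.4669, 0.3, 0.0282]
orientation: [-3.139, 0.074, 0.006]
ft_force: [1.0, 0.2, -1.0]
finger_gap: 0.0262
gripper_force: 59.6
```

Emit:
carry_out(moves=[[0,0,0.02,0,0,0,1],[0,0,0.01,0,0,0,1]])

```text
t: 17.3
ee_pos: [0.4666, 0.2999, 0.0263]
orientation: [-3.139, 0.074, 0.007]
ft_force: [-0.1, 0.0, -0.2]
finger_gap: 0.0262
gripper_force: 59.6
```

Emit:
carry_out(moves=[[0,0,0.02,0,0,0,1],[0,0,0,0,0,0,1]])

```text
t: 17.5
ee_pos: [0.4666, 0.3, 0.026]
orientation: [-3.14, 0.074, 0.008]
ft_force: [-2.9, 0.4, 4.8]
finger_gap: 0.0268
gripper_force: 61.3
```

Contact with the floor. I open part way so the fingers stay inside the tray, then lift.

Emit:
carry_out(moves=[[0,0,0,0,0,0,0.6],[0,0,0,0,0,0,0.5],[0,0,0,0,0,0,0.5],[0,0,0,0,0,0,0.5]])

```text
t: 17.9
ee_pos: [0.4666, 0.2999, 0.0252]
orientation: [-3.139, 0.074, 0.007]
ft_force: [-0.7, -0.4, 0.2]
finger_gap: 0.0433
gripper_force: 0.0
```

Emit:
carry_out(moves=[[0,0,-0.1,0,0,0,0.5],[0,0,-0.4,0,0,0,0.5],[0,0,-0.8,0,0,0,0.5],[0,0,-0.9,0,0,0,0.5],[0,0,-0.9,0,0,0,0.5]])

```text
t: 18.4
ee_pos: [0.4669, 0.2995, 0.182]
orientation: [-3.139, 0.074, 0.008]
ft_force: [1.4, -0.1, 0.3]
finger_gap: 0.0429
gripper_force: 0.0
```

Emit:
carry_out(moves=[[-0.5,0,-0.3,0,0,0,0.5],[-0.5,0,0,0,0,0,0.5],[0,0,0,0,0,0,0.5]])

```text
t: 18.7
ee_pos: [0.4154, 0.3024, 0.1963]
orientation: [-3.139, 0.072, 0.007]
ft_force: [0.1, 1.0, -0.7]
finger_gap: 0.0427
gripper_force: 0.0
```

```bash
python3 - <<'E'
from g import *
p,M,o=cur();print(o['t'],p,o['ft_force'],o['finger_gap'])
S=snap('scene');T=snap('top')
a=cv2.resize(S['frame'][150:370,170:410],(400,367),interpolation=cv2.INTER_CUBIC);c=cv2.resize(T['frame'][60:260,110:380],(400,296),interpolation=cv2.INTER_CUBIC)
img=np.zeros((367,800,3),np.uint8);img[:,:400]=a;img[:296,400:]=c;cv2.imwrite('pics/fin.png',img[...,::-1])
for D in(T,):
    m=cv2.inRange(cv2.cvtColor(D['frame'],cv2.COLOR_RGB2HSV),(20,120,100),(32,255,255));k,l,s,c=cv2.connectedComponentsWithStats(m)
    for i in range(1,k):
        if s[i,4]>60 and 110<c[i][0]<375: print(s[i],c[i],b(plane(D,c[i],w([0,0,.045]),n)))
E
```

```text
18.7 [0.4154 0.3024 0.1963] [ 0.1332  0.9723 -0.7196] 0.04274367290140082
[148 168  15  74 574] [155.7805 202.824 ] [-0.0329  0.3041  0.045 ]
[311 198  10  10  95] [315.3895 202.3579] [-0.0258 -0.1732  0.045 ]
```

View pics/fin.png

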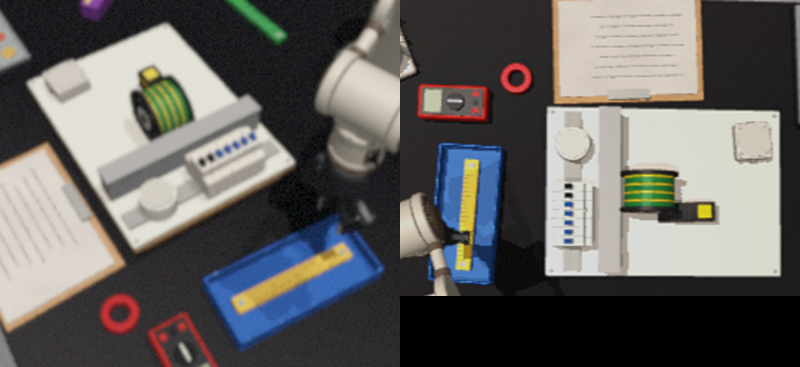

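The rule lies flat in the tray at (467,213). The reel sits against the duct with the chock still at y = -0.173, where it was pressed, and the other items are undisturbed.

```bash
python3 -c "
from cell import robot
print(robot.job_done())"
```

```text
the job is handed in; nothing more can be done
None
```

I've handed the job in: the reel is wedged against the duct by the chock, pressed at about 16 N, the rule lies flat in the blue tray, and the box, multimeter and tape look undisturbed in the last pictures.

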